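# Cure a tray of printed drone parts

### The job

Pull the curing cabinet's drawer fully open, carry the tray of loose printed parts over by its rib, keeping it level so that nothing falls out, and set it down gently, flat in the drawer. Then push the drawer fully shut, and last push the selector in and turn it clockwise from off to the first position, letting it spring back up there. Do not disturb the other things on the bench.

Things in the scene. Friction and masses are not known exactly. Their poses are not given: they have to be found in the camera images.
- curer_top (a point): Curing cabinet, a light grey sheet-metal box fixed to the bench: 160 deep (x) x 210 wide (y) x 120 high. This point is the centre of its top face, 120 above the bench; x points from its front to its back, y to its left side, z up. Its white drawer front faces -x. The push-to-turn selector stands at this very point; a small amber lamp is near the front left corner.
- drawer (a joint): Opening of the cabinet's drawer in m: 0 shut (white drawer front against the cabinet, at the cabinet's x = -80 mm), 0.125 fully out (end stop), sliding along the cabinet's -x. Starts 0 to 0.025. It runs with about 2 N of friction and stays where it is left.
- drawer_pull (a point): Centre of the drawer's fin pull: an upright aluminium plate standing out from the middle of the drawer front, 50 long (x, away from the front), 14 thick (y), 34 high (74 to 108 above the bench), open all round; pinch it across y from above. Moves with the drawer; axes as the cabinet's. Its front tip is 25 mm to -x of this point. The white drawer front (206 wide, 12 thick) rises to 114 above the bench and its outer face is 25 mm to +x of this point.
- drawer_in (a point): Centre of the drawer's inside floor, 20 above the bench. Inside 125 (x) x 160 (y); side and back walls rise 39 above the floor, the drawer front 94. Moves with the drawer; axes as the cabinet's. With the drawer fully out the whole floor is open from above.
- tray_mid (a point): Grey open carrying tray, 100 (x) x 130 (y), at the centre of its outline and half-way up its total height of 85 (42.5 above its underside). Floor 4 thick, outer walls only 20 high. A rib along x divides it in the middle, as a handle.
- tray_rib (a point): Where to hold the tray: on the rib, straight above the tray's centre, 70 above its underside. The rib's thick upper part is 100 long (x), 14 thick (y), from 51 to 85 above the underside; below it the rib is 6 thick. Tray empty 0.15 to 0.31 kg, contents 0.09 kg. Axes as tray_mid's.
- selector (a joint): Angle of the selector knob in rad, growing clockwise seen from above: 0 off, 1.047 first position, 2.094 second position; starts near 0. A catch holds it in each position (about 0.1 rad of play); it turns only while pushed down by 5 mm or more, and springs up again when let go in a position; let go between positions, it stays down.
- selector_push (a joint): How far the selector is pushed down in m: 0 up, 0.007 fully in (stop). The spring takes 3 N at the start and 7 N fully in. The three positions lie 60 degrees apart, each with a white dot on the cabinet top (off is the dot straight in front); a white line on top of the bar, on its x < 0 half, points at the dot in use.
- selector_grip (a point): On the selector's upright axis, half-way along its gripping bar and 13 below the bar's top. Black bar 56 long (x), 14 thick (y), 34 high, standing on a disc of 60 diameter whose upper face is 22 below this point. Turns and sinks with the knob; x lies along the bar, and at angle 0 is the cabinet's x. Bar top about 178 above the bench.
- tube0_mid (a point): Loose white printed tube in the tray's y < 0 half, 62 long (x), 18 diameter, at its centre; 20 g; can roll.
- bracket0_mid (a point): Loose white printed angle bracket in the tray's y < 0 half, 60 long (x), 20 wide, 18 high, at its centre; 25 g.
- tube1_mid (a point): Loose white printed tube in the tray's y > 0 half, 62 long (x), 18 diameter, at its centre; 20 g; can roll.
- bracket1_mid (a point): Loose white printed angle bracket in the tray's y > 0 half, 60 long (x), 20 wide, 18 high, at its centre; 25 g.
- radio_mid (a point): Bystander: black radio transmitter, 110 x 170 x 50 with sticks, centre of its body, 25 above the bench.
- driver_grip (a point): Bystander: screwdriver with a blue handle, 190 long, lying; this point is in its handle.
- glue_mid (a point): Bystander: white glue bottle, 44 diameter, 100 high, half-way up.
Things that resemble listed ones, but are neither listed nor needed, are in the scene too. Leave any red look-alike of the part that bears tray_mid alone.

How it is judged:
On the way, in this order (a step that is already met when the one before it is completed fails the run):
1. the drawer is pulled open (at least 110 mm) (value of joint drawer above 0.11 m), for 0.1 s.
2. the tray is carried clear of the bench with all four parts in it (height (world z) of tray_mid above 0.09 m and x of tube0_mid in the frame of tray_mid between -0.05 and 0.05 m and y of tube0_mid in the frame of tray_mid between -0.065 and 0.065 m and z of tube0_mid in the frame of tray_mid between -0.045 and -0.01 m and x of tube1_mid in the frame of tray_mid between -0.05 and 0.05 m and y of tube1_mid in the frame of tray_mid between -0.065 and 0.065 m and z of tube1_mid in the frame of tray_mid between -0.045 and -0.01 m and x of bracket0_mid in the frame of tray_mid between -0.05 and 0.05 m and y of bracket0_mid in the frame of tray_mid between -0.065 and 0.065 m and z of bracket0_mid in the frame of tray_mid between -0.045 and -0.01 m and x of bracket1_mid in the frame of tray_mid between -0.05 and 0.05 m and y of bracket1_mid in the frame of tray_mid between -0.065 and 0.065 m and z of bracket1_mid in the frame of tray_mid between -0.045 and -0.01 m), for 0.2 s.
3. the tray stands flat in the open drawer, let go, with all four parts in it (x of tray_mid in the frame of drawer_in between -0.03 and 0.03 m and y of tray_mid in the frame of drawer_in between -0.03 and 0.03 m and z of tray_mid in the frame of drawer_in between 0.036 and 0.048 m and angle between tray_mid's own z axis and vertical below 0.06 rad and x of tube0_mid in the frame of tray_mid between -0.05 and 0.05 m and y of tube0_mid in the frame of tray_mid between -0.065 and 0.065 m and z of tube0_mid in the frame of tray_mid between -0.045 and -0.01 m and x of tube1_mid in the frame of tray_mid between -0.05 and 0.05 m and y of tube1_mid in the frame of tray_mid between -0.065 and 0.065 m and z of tube1_mid in the frame of tray_mid between -0.045 and -0.01 m and x of bracket0_mid in the frame of tray_mid between -0.05 and 0.05 m and y of bracket0_mid in the frame of tray_mid between -0.065 and 0.065 m and z of bracket0_mid in the frame of tray_mid between -0.045 and -0.01 m and x of bracket1_mid in the frame of tray_mid between -0.05 and 0.05 m and y of bracket1_mid in the frame of tray_mid between -0.065 and 0.065 m and z of bracket1_mid in the frame of tray_mid between -0.045 and -0.01 m and value of joint drawer above 0.09 m and contact force between the fingers and tray below 0.1 N), for 0.2 s.
4. the drawer is shut (within 6 mm) (value of joint drawer below 0.006 m), for 0.2 s.
5. the selector is in its first position and up (value of joint selector between 0.89 and 1.2 rad and value of joint selector_push below 0.002 m), for 0.2 s.
At the end, for the whole second after the job is handed in: The drawer is shut to within 6 mm; the tray stands flat in it (its centre within 30 mm of the drawer's centre both ways, tilt under 0.06 rad) with both tubes and both brackets inside its walls; the selector is at its first position (0.89 to 1.20 rad), sprung up to within 2 mm, and still (all of step 5 and value of joint drawer below 0.006 m and x of tray_mid in the frame of drawer_in between -0.03 and 0.03 m and y of tray_mid in the frame of drawer_in between -0.03 and 0.03 m and z of tray_mid in the frame of drawer_in between 0.036 and 0.048 m and angle between tray_mid's own z axis and vertical below 0.06 rad and x of tube0_mid in the frame of tray_mid between -0.05 and 0.05 m and y of tube0_mid in the frame of tray_mid between -0.065 and 0.065 m and z of tube0_mid in the frame of tray_mid between -0.045 and -0.01 m and x of tube1_mid in the frame of tray_mid between -0.05 and 0.05 m and y of tube1_mid in the frame of tray_mid between -0.065 and 0.065 m and z of tube1_mid in the frame of tray_mid between -0.045 and -0.01 m and x of bracket0_mid in the frame of tray_mid between -0.05 and 0.05 m and y of bracket0_mid in the frame of tray_mid between -0.065 and 0.065 m and z of bracket0_mid in the frame of tray_mid between -0.045 and -0.01 m and x of bracket1_mid in the frame of tray_mid between -0.05 and 0.05 m and y of bracket1_mid in the frame of tray_mid between -0.065 and 0.065 m and z of bracket1_mid in the frame of tray_mid between -0.045 and -0.01 m and velocity of joint selector below 0.1 rad/s); the robot touches nothing.
It fails at once if the tray is tipped by more than 0.35 rad (angle between tray_mid's own z axis and vertical above 0.35 rad).
It fails at once if a part leaves the tray (more than 95 mm from the tray's centre) (distance between any of tube0_mid, tube1_mid, bracket0_mid, bracket1_mid and tray_mid above 0.095 m).
It fails at once if the tray is dropped into the drawer (faster than 0.5 m/s within 40 mm of its floor) (horizontal distance between tray_mid and drawer_in below 0.06 m and z of tray_mid in the frame of drawer_in below 0.0825 m and linear speed of tray above 0.5 m/s).
It fails at once if the selector is turned past its first position (beyond 1.5 rad) (value of joint selector above 1.5 rad).
It fails at once if a bystander is moved by more than 30 mm (distance of any of radio_mid, driver_grip, glue_mid from where it was at the start of the episode above 0.03 m).
It also fails if it takes over 72 s, if anything falls off the work surface, if the arm or the gripper's body presses on something with over 40 N, if the wrist force passes 120 N, or if a joint passes its speed limit or range.

### The arm

A 6-joint arm with a two-finger parallel gripper is mounted at the origin on the work surface. World frame = base frame: x ahead of the robot, y to its left, z up, the work surface at z = 0. Lengths are in m, angles in rad, forces in N, time in s.
With the tool pointing down it reaches from about 0.225 to 0.875 m from the base axis. Payload 3.4 kg.
Tool frame: the origin (TCP) lies at the very end of the fingers, on their centre line; the grasp point (between the pads) lies 19 mm behind it; z points along the fingers, y is the line along which they close (so a half turn about z gives the same grasp; the last joint's range is limited). The gripper opens to 85 mm and grips with 20 to 120 N. Pads are 22 mm wide; open, the fingers measure 114 mm over their backs; the gripper's body (76 mm by 85 mm) begins 54 mm behind the grasp point. The pads swing forward as they close: fully open they stand 13 mm farther back than shut.
Start: joints at [-1.225, 0.276, 1.505, -0, 1.361, -0.121], TCP at [0.259, -0.514, 0.231] pointing down, gripper open.
Joint ranges: [-2.89, 2.89], [-0.75, 2.08], [0.22, 2.7], [-1.18, 4.32], [0.11, 2.71], [-2.7, 2.7]. Speed limits (rad/s): [2.57, 2.57, 3.14, 3.14, 3.14, 3.14].

### API

Orientations are given as a unit quaternion [w, x, y, z].
In Python, from rig import readout, vision, manip gives the robot as it stands.
- The arm moves only by the shell command python3 -m handwheel 'ROWS' [FORCE]. ROWS is JSON, a list of rows, each a list of 3 entries, a list of its own where there are three numbers: the shift along the tool's x, y, z in mm, then the turn, a rotation vector about the tool's x, y, z in units of 6 degrees (1.0 is 6 degrees), then the closure, from -1 (fully open) to 1 (shut), so that 0 is half open. A call has 1 to 20 rows; each row shifts and turns the commanded pose from where the row before left it, along the tool's axes as they then stand; what a row does not reach is not made up. A row lasts 1/8 s, in which the tool goes at most 62.5 mm and 10.7 degrees, less where a joint would pass 70% of its speed; a pose out of reach is approached as far as the arm can. A call is refused whole if a number of a shift passes 62.5 or a number of a turn 1, either way. A call with a gripper value outside its range is refused whole. The fingers move at their own pace and stop on an object; FORCE is the grip in N (left out, the last holds). Time passes only in rows, so rows that do not move let the fingers close. It gives the time, the measured TCP pose, the force, the opening and the grip force at its end, in the units of the state.
- readout.get_state(): the state, without advancing time (a new reading comes with each control period).
- vision.get_image(name): name is "scene" or "top" or "wrist"; returns the picture (384x512x3 uint8, blue, green, red); there is no depth.
- vision.camera_params(name): a dict with "intrinsics" (3x3 intrinsics, pixels), "rvec" (rotation vector, rad) and "tvec" (3), from world to camera coordinates, as OpenCV has them; the wrist camera has in their place "hand_eye" (4x4, takes a point from camera to tool coordinates, whose origin is the TCP and whose axes are the flange's). Camera axes: x right, y down, z forward; pixel columns grow to the right and rows downward; lengths in m; the calibration is good to about 2 mm. A picture is of the moment at which its call begins: read the wrist's pose just before it. camera_params takes no time and is no camera call.
- manip.sign_off(): hands the job in; it is judged then, once.
The state is a dict: "clock": time; "qpos": joint angles; "qd": joint speeds; "effort": joint torques, N m; "position": TCP position; "ee_rot": TCP orientation; "contact_force": force on the tool from outside, world axes, zero at the start; "moment": the same for the moment, N m; "width": finger opening in m; "gripper_force": force on a finger pad.
Only numpy, scipy, OpenCV 4.12 (cv2) and the standard library are available. Lean on these libraries where they do the work, as an engineer would, in place of code of your own. Each camera call takes 0.05 s, during which the arm holds its last target. There are 200 camera calls.

## Working session

There is one attempt and no reset: what is moved stays moved. The work goes in short steps, Python scripts to look and compute and a shell command to move; the robot and the scene stay as the last step left them, time stands still between calls to the robot, and variables do not carry over. Pictures are saved under pics/ and viewed, at most 13 in all, crops included, and the job is handed in when it is done.

```bash
mkdir -p pics; python3 - <<'E'
from rig import readout, vision
import cv2,numpy as np
s=readout.get_state();print(s)
for n in("scene","top"):
    cv2.imwrite(f"pics/{n}0.png",vision.get_image(n))
    p=vision.camera_params(n);print(n,{k:np.round(np.array(v),4).tolist() for k,v in p.items()})
print(vision.camera_params("wrist"))
E
```

```text
{'clock': 0.0, 'qpos': array([-1.22498494e+00,  2.76568623e-01,  1.50613374e+00, -1.02205294e-05,
        1.36069140e+00, -1.20980225e-01]), 'qd': array([ 4.08558462e-04, -1.13031893e-03,  8.74231195e-04, -7.76685678e-04,
       -1.04987340e-04, -1.71798793e-05]), 'effort': array([ 1.84087483e-03, -4.16760349e+01, -2.45799154e+01, -2.12663730e-05,
        1.04803100e-02, -8.64052083e-06]), 'position': array([ 0.25858499, -0.51298242,  0.2304545 ]), 'ee_rot': array([-8.94313130e-04,  9.72885973e-01,  2.31283532e-01, -1.05989040e-04]), 'contact_force': array([ 0.39070951, -0.76877452, -0.19466763]), 'moment': array([-0.02550062,  0.00949565, -0.04189294]), 'gripper_force': 0.0, 'width': 0.08520963703670352}
scene {'intrinsics': [[368.829, 0.0, 256.3713], [0.0, 368.829, 190.686], [0.0, 0.0, 1.0]], 'rvec': [1.9605, 1.0847, -0.5491], 'tvec': [-0.354, -0.1193, 1.6392]}
top {'intrinsics': [[346.8423, 0.0, 255.4681], [0.0, 346.8423, 183.9351], [0.0, 0.0, 1.0]], 'rvec': [2.1214, -2.174, 0.1163], 'tvec': [0.0906, 0.5533, 0.9327]}
{'intrinsics': array([[295.30234085,   0.        , 257.78493132],
       [  0.        , 295.30234085, 191.45430832],
       [  0.        ,   0.        ,   1.        ]]), 'hand_eye': array([[ 5.43505159e-04, -9.64938963e-01, -2.62473813e-01,
         6.64468611e-02],
       [ 9.99999770e-01,  4.18259839e-04,  5.33042964e-04,
         6.01410567e-04],
       [-4.04571670e-04, -2.62474042e-01,  9.64938969e-01,
        -1.42125915e-01],
       [ 0.00000000e+00,  0.00000000e+00,  0.00000000e+00,
         1.00000000e+00]])}
```

View pics/top0.png

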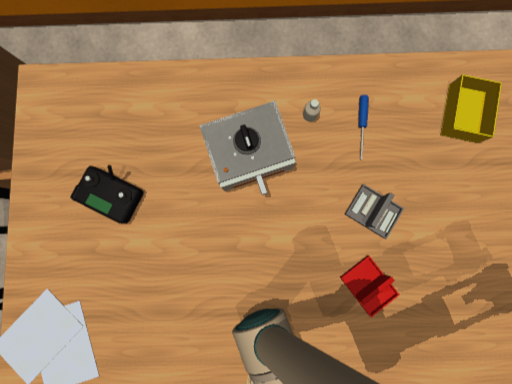

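View pics/scene0.png

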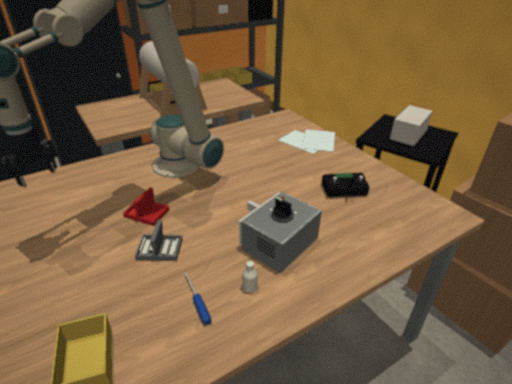

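The top view shows the cabinet (corners near (201,125), (275,103), (295,157) and (220,187)), its fin at about (263,184), and the grey tray at about (374,211). The red look-alike is at (370,285). Next I'll enlarge it for measurement.

```bash
python3 - <<'E'
import cv2
t=cv2.imread("pics/top0.png")
c=cv2.resize(t[95:205,190:310],None,fx=5,fy=5,interpolation=cv2.INTER_CUBIC)
d=cv2.resize(t[175:245,335:410],None,fx=5,fy=5,interpolation=cv2.INTER_CUBIC)
import numpy as np
out=np.zeros((550,800,3),np.uint8)
out[:,:600]=c;cv2.imwrite("pics/cab.png",c)
cv2.imwrite("pics/tray.png",d)
E
```

```text
(no output)
```

View pics/cab.png

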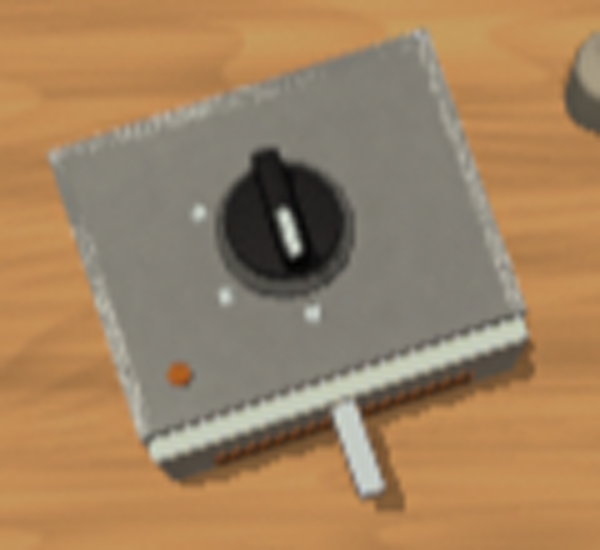

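View pics/tray.png

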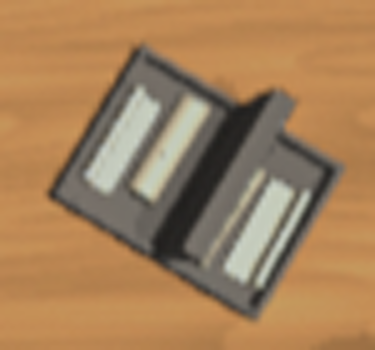

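The cabinet crop gives its top corners at (52,155), (425,32), (523,315) and (148,440), with the fin tip at (372,492). The drawer is nearly shut and the white line points at the off dot. The tray crop gives its wall corners at (140,45), (342,165), (255,318) and (52,195), with the rib running along the short side.

```bash
cat > h.py <<'E'
import numpy as np,cv2
from scipy.spatial.transform import Rotation as R
from rig import readout,vision
def ray_top(uv,z,name="top"):
    p=vision.camera_params(name);K=np.array(p["intrinsics"]);Rm=cv2.Rodrigues(np.array(p["rvec"]))[0];t=np.array(p["tvec"]).ravel()
    c=-Rm.T@t;d=Rm.T@np.linalg.inv(K)@np.array([uv[0],uv[1],1.]);return c+d*(z-c[2])/d[2]
def pose():
    s=readout.get_state();q=s["ee_rot"];return np.array(s["position"]),R.from_quat([q[1],q[2],q[3],q[0]]),s
def ray_wrist(uv,z,P=None):
    p=vision.camera_params("wrist");K=np.array(p["intrinsics"]);H=np.array(p["hand_eye"])
    pos,r=P if P else pose()[:2]
    c=pos+r.apply(H[:3,3]);d=r.apply(H[:3,:3]@np.linalg.inv(K)@np.array([uv[0],uv[1],1.]));return c+d*(z-c[2])/d[2]
def proj_wrist(X,P):
    p=vision.camera_params("wrist");K=np.array(p["intrinsics"]);H=np.array(p["hand_eye"])
    x=P[1].inv().apply(np.array(X)-P[0]);x=H[:3,:3].T@(x-H[:3,3]);x=K@x;return x[:2]/x[2]
def go(target,axis_y_deg=None):
    """print tool-frame mm shift to target TCP; and turn (6deg units) about tool z so tool y aligns with world direction axis_y_deg, pointing down"""
    pos,r,s=pose()
    if target is not None: print("shift mm",np.round(r.inv().apply(np.array(target)-pos)*1000,1))
    if axis_y_deg is not None:
        best=None
        for a in (axis_y_deg,axis_y_deg+180):
            a=np.deg2rad(a);y=np.array([np.cos(a),np.sin(a),0]);z=np.array([0,0,-1.]);x=np.cross(y,z)
            rv=(r.inv()*R.from_matrix(np.c_[x,y,z])).as_rotvec(degrees=True)/6
            print("turn units",np.round(rv,2),"for",round(np.rad2deg(a)))
    print("pos",np.round(pos,4),"q",np.round(s["qpos"],2),"w",round(s["width"],4),"F",np.round(s["contact_force"],1),"gf",s["gripper_force"],"t",s["clock"])
E
python3 - <<'E'
from h import *
f=lambda c,o,z:ray_top((c[0]/5+o[0]-.4,c[1]/5+o[1]-.4),z)
o=(190,95)
C=np.array([f(c,o,.12) for c in((52,155),(425,32),(523,315),(148,440))])
print(C.round(4));print([np.linalg.norm(C[i]-C[(i+1)%4]).round(4) for i in range(4)],C.mean(0))
for e in (C[0]-C[1],C[3]-C[2],C[0]-C[3],C[1]-C[2]):print(np.rad2deg(np.arctan2(e[1],e[0])))
tip=f((372,492),o,.108);base=f((345,405),o,.108);print("fin",tip,base,f((358,448),o,.108))
print("knob top", f((282,225),o,.178), "bar ang",(lambda e:np.rad2deg(np.arctan2(e[1],e[0])))(f((265,152),o,.178)-f((298,268),o,.178)))
o=(335,175)
T=np.array([f(c,o,.02) for c in((140,45),(342,165),(255,318),(52,195))])
print(T.round(4));print([np.linalg.norm(T[i]-T[(i+1)%4]).round(4) for i in range(4)],T.mean(0))
for e in (T[0]-T[1],T[3]-T[2],T[0]-T[3],T[1]-T[2]):print(np.rad2deg(np.arctan2(e[1],e[0])))
E
```

```text
[[ 0.7019  0.2169  0.12  ]
 [ 0.7626  0.0203  0.12  ]
 [ 0.6102 -0.0253  0.12  ]
 [ 0.5505  0.1682  0.12  ]]
[np.float64(0.2057), np.float64(0.1591), np.float64(0.2025), np.float64(0.159)] [0.6562773  0.09501178 0.12      ]
107.1831385987491
107.15350744499912
17.834595242410025
16.67795231048279
fin [0.5220912  0.05443781 0.108     ] [0.56769719 0.06721987 0.108     ] [0.54508504 0.06105897 0.108     ]
knob top [0.64593435 0.09506378 0.178     ] bar ang 14.34131521414905
[[ 0.5505 -0.2249  0.02  ]
 [ 0.4802 -0.3328  0.02  ]
 [ 0.397  -0.2787  0.02  ]
 [ 0.4674 -0.1708  0.02  ]]
[np.float64(0.1288), np.float64(0.0992), np.float64(0.1288), np.float64(0.0992)] [ 0.4737653  -0.25181729  0.02      ]
56.9004902281166
56.865806691489944
-33.05219596761807
-33.04328655368628
```

```bash
python3 -m handwheel '[[[0,0,0],[0,0,0.8],-1],[[0,0,0],[0,0,0.8],-1],[[0,0,0],[0,0,0],-1]]' 30; python3 -c "
from h import *
go((0.5445,0.0604,0.20),107.2-180)"
```

```text
clock: 0.48
position: [0.2587, -0.5132, 0.2309]
ee_rot: [-0.0, 0.989, 0.15, -0.0]
contact_force: [-1.3, -0.5, 0.2]
width: 0.0856
gripper_force: 0.0
shift mm [ 442.7 -463.4   31.3]
turn units [-0.01  0.    0.  ] for -73
turn units [-0.e+00 -1.e-02 -3.e+01] for 107
pos [ 0.2587 -0.5132  0.2309] q [-1.22  0.28  1.51  0.    1.36  0.05] w 0.0856 F [-1.3 -0.5  0.2] gf 0.0 t 0.475
```

```bash
python3 -m handwheel '[[[15,-16,0],[0,0,0],-1],[[25,-26,0],[0,0,0],-1],[[32,-33,0],[0,0,0],-1],[[32,-33,0],[0,0,0],-1],[[32,-33,0],[0,0,0],-1],[[32,-33,0],[0,0,0],-1],[[32,-33,0],[0,0,0],-1],[[32,-33,0],[0,0,0],-1],[[32,-33,0],[0,0,0],-1],[[32,-33,0],[0,0,0],-1],[[32,-33,0],[0,0,0],-1],[[32,-33,5],[0,0,0],-1],[[32,-33,5],[0,0,0],-1],[[25,-26,5],[0,0,0],-1],[[15,-18,5],[0,0,0],-1],[[10,-14,5],[0,0,0],-1],[[0,0,0],[0,0,0],-1],[[0,0,0],[0,0,0],-1]]'; python3 -c "
from h import *
go((0.5445,0.0604,0.20),107.2-180)
P=pose()[:2]
im=vision.get_image('wrist')
c=np.array([.6563,.095]);x=np.array([np.cos(np.radians(17.2)),np.sin(np.radians(17.2))]);y=np.array([-x[1],x[0]])
for a,b in((-142,7),(-142,-7),(-92,7),(-92,-7)):
    u=proj_wrist(np.r_[c+x*a/1000+y*b/1000,.108],P);print(u);cv2.circle(im,tuple(int(v) for v in u.round()),2,(0,0,255),-1)
cv2.imwrite('pics/w1.png',im)"
```

```text
clock: 2.72
position: [0.5441, 0.0587, 0.2064]
ee_rot: [0.0, 0.989, 0.149, -0.0]
contact_force: [-0.3, -1.0, 0.4]
width: 0.0853
gripper_force: 0.0
shift mm [ 0.8 -1.5  6.4]
turn units [ 0.01  0.   -0.01] for -73
turn units [ 1.000e-02 -1.000e-02  2.999e+01] for 107
pos [0.5441 0.0587 0.2064] q [-0.02  0.25  1.61 -0.    1.29  1.25] w 0.0853 F [-0.3 -1.   0.4] gf 0.0 t 2.725
[247.13146849 219.5252588 ]
[263.28600142 219.51382831]
[246.53160103 162.36434505]
[263.56063113 162.35510373]
```

View pics/w1.png

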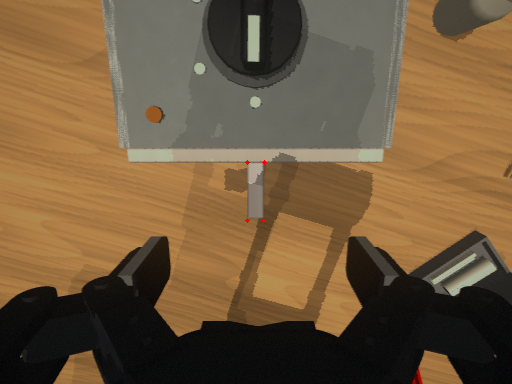

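The wrist view confirms the estimate: the predicted fin corners (247..264, 162..219) fall on the fin, and the drawer is practically shut. Going down to pinch and pull.

```bash
python3 -m handwheel '[[[0,-1.5,20],[0,0,0],-1],[[0,0,30],[0,0,0],-1],[[0,0,30],[0,0,0],-1],[[0,0,30],[0,0,0],-1],[[0,0,20],[0,0,0],-1],[[0,0,0],[0,0,0],-1],[[0,0,0],[0,0,0],1],[[0,0,0],[0,0,0],1],[[0,0,0],[0,0,0],1],[[0,0,0],[0,0,0],1],[[0,0,0],[0,0,0],1],[[0,0,0],[0,0,0],1],[[0,0,0],[0,0,0],1]]' 50; python3 -c "
from h import *
go((0.5445,0.0604,0.076),107.2-180)"
```

```text
clock: 4.4
position: [0.5444, 0.061, 0.0769]
ee_rot: [-0.0, 0.989, 0.149, 0.0]
contact_force: [-0.4, 2.0, 6.2]
width: 0.0133
gripper_force: 50.6
shift mm [-0.1  0.6  0.9]
turn units [-0.   -0.01 -0.01] for -73
turn units [-1.000e-02  0.000e+00  2.999e+01] for 107
pos [0.5444 0.061  0.0769] q [-0.02  0.37  1.79  0.    0.98  1.26] w 0.0133 F [-0.4  2.   6.2] gf 50.637683272361755 t 4.4
```

Gripped. I'll pull 123 mm, slowing near the end stop.

```bash
python3 -m handwheel '[[[-5,0,0],[0,0,0],1],[[-12,0,0],[0,0,0],1],[[-15,0,0],[0,0,0],1],[[-15,0,0],[0,0,0],1],[[-15,0,0],[0,0,0],1],[[-15,0,0],[0,0,0],1],[[-15,0,0],[0,0,0],1],[[-12,0,0],[0,0,0],1],[[-8,0,0],[0,0,0],1],[[-6,0,0],[0,0,0],1],[[-4,0,0],[0,0,0],1],[[-2,0,0],[0,0,0],1],[[0,0,0],[0,0,0],1],[[0,0,0],[0,0,0],1]]'; python3 -c "
from h import *
go((0.5445,0.0604,0.076),107.2-180)"
```

```text
clock: 6.15
position: [0.4257, 0.0244, 0.0769]
ee_rot: [-0.0, 0.989, 0.149, 0.001]
contact_force: [-0.9, 2.8, 8.0]
width: 0.0132
gripper_force: 51.2
shift mm [124.1   0.6   1. ]
turn units [-0.   -0.01 -0.01] for -73
turn units [-2.000e-02  0.000e+00  2.999e+01] for 107
pos [0.4257 0.0244 0.0769] q [-0.11  0.21  2.04  0.    0.89  1.16] w 0.0132 F [-0.9  2.8  8. ] gf 51.177284717559814 t 6.15
```

```bash
python3 -m handwheel '[[[0,0,0],[0,0,0],-1],[[0,0,0],[0,0,0],-1],[[0,0,0],[0,0,0],-1],[[0,0,0],[0,0,0],-1],[[0,0,-20],[0,0,0],-1],[[0,0,-35],[0,0,0],-1],[[0,0,-40],[0,0,0],-1],[[0,0,-40],[0,0,0.9],-1],[[0,0,-20],[0,0,0.9],-1],[[0,0,0],[0,0,0.9],-1],[[0,0,0],[0,0,0.9],-1],[[0,0,0],[0,0,0.9],-1],[[0,0,0],[0,0,0.9],-1],[[0,0,0],[0,0,0.9],-1],[[0,0,0],[0,0,0.9],-1],[[0,0,0],[0,0,0.9],-1],[[0,0,0],[0,0,0.27],-1],[[0,0,0],[0,0,0],-1],[[0,0,0],[0,0,0],-1]]'; python3 -c "
from h import *
go((0.4738,-0.2518,0.20),57-180)"
```

```text
clock: 8.52
position: [0.4257, 0.0241, 0.2313]
ee_rot: [0.0, 0.959, -0.284, -0.0]
contact_force: [0.1, -0.4, -0.1]
width: 0.0856
gripper_force: 0.0
shift mm [190.7 205.1  31.3]
turn units [ 0.   -0.   -0.01] for -123
turn units [-0.   -0.   29.99] for 57
pos [0.4257 0.0241 0.2313] q [-0.11  0.05  1.79 -0.    1.3   2.04] w 0.0856 F [ 0.1 -0.4 -0.1] gf 0.0 t 8.525
```

```bash
python3 -m handwheel '[[[12,13,0],[0,0,0],-1],[[24,26,5],[0,0,0],-1],[[31,33,5],[0,0,0],-1],[[31,33,5],[0,0,0],-1],[[31,33,5],[0,0,0],-1],[[31,33,5],[0,0,0],-1],[[20,22,5],[0,0,0],-1],[[10.7,12.1,1],[0,0,0],-1],[[0,0,0],[0,0,0],-1],[[0,0,0],[0,0,0],-1]]'; python3 -c "
from h import *
go((0.4738,-0.2518,0.20),57-180)
P=pose()[:2]
im=vision.get_image('wrist')
c=np.array([.4738,-.2518]);a=np.radians(-33.05);x=np.array([np.cos(a),np.sin(a)]);y=np.array([-x[1],x[0]])
for a,b,z in((-50,7,85),(-50,-7,85),(50,7,85),(50,-7,85),(50,65,20),(50,-65,20),(-50,65,20),(-50,-65,20)):
    u=proj_wrist(np.r_[c+x*a/1000+y*b/1000,z/1000],P);cv2.circle(im,tuple(int(v) for v in u.round()),2,(0,0,255),-1)
cv2.imwrite('pics/w2.png',im)
p=vision.camera_params('top');K=np.array(p['intrinsics'])
im=vision.get_image('top')
c=np.array([.6563,.095]);a=np.radians(17.2);x=np.array([np.cos(a),np.sin(a)]);y=np.array([-x[1],x[0]])
for a,b,z in((-80-125,80,59),(-80-125,-80,59),(-92-125,103,114),(-92-125,-103,114),(-142-125,0,108)):
    X=np.r_[c+x*a/1000+y*b/1000,z/1000]
    u=cv2.projectPoints(X.reshape(1,3),np.array(p['rvec']),np.array(p['tvec']),K,None)[0].ravel();print(u)
cv2.imwrite('pics/top1.png',cv2.resize(im[90:250,170:430],None,fx=3,fy=3,interpolation=cv2.INTER_CUBIC))"
```

```text
clock: 9.78
position: [0.4734, -0.2507, 0.2005]
ee_rot: [-0.0, 0.959, -0.284, -0.0]
contact_force: [-0.3, -0.0, 0.2]
width: 0.0854
gripper_force: 0.0
shift mm [1.  0.7 0.5]
turn units [-0.01  0.01 -0.01] for -123
turn units [1.000e-02 1.000e-02 2.999e+01] for 57
pos [ 0.4734 -0.2507  0.2005] q [-0.62  0.24  1.64  0.    1.27  1.53] w 0.0854 F [-0.3 -0.   0.2] gf 0.0 t 9.775
[243.75119032 226.95875862]
[300.09004337 207.93475724]
[235.43328242 234.3737466 ]
[312.59699938 208.29448291]
[280.45460131 240.21047906]
```

View pics/w2.png

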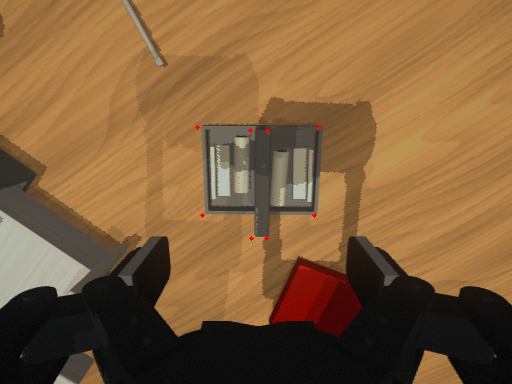

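View pics/top1.png

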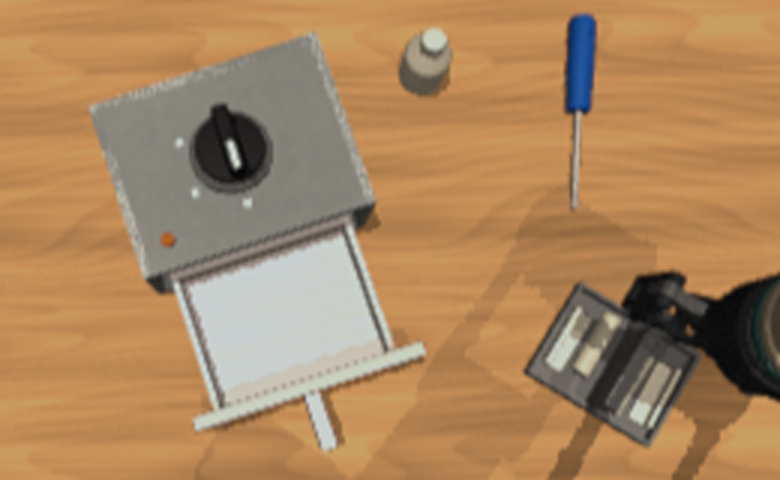

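The wrist view puts the rib about 4 px (roughly 3.5 mm) right and 2 px up from the prediction, aligned in yaw, with all parts lying in the tray. The top view shows the drawer fully out, with its front edge at crop (195..425, 350..425) as predicted. I'll correct and descend onto the rib.

```bash
python3 -m handwheel '[[[2.5,4,15],[0,0,0],-1],[[0,0,30],[0,0,0],-1],[[0,0,30],[0,0,0],-1],[[0,0,30],[0,0,0],-1],[[0,0,25],[0,0,0],-1],[[0,0,12],[0,0,0],-1],[[0,0,7],[0,0,0],-1],[[0,0,0],[0,0,0],-1],[[0,0,0],[0,0,0],0],[[0,0,0],[0,0,0],0.3],[[0,0,0],[0,0,0],0.5],[[0,0,0],[0,0,0],0.6],[[0,0,0],[0,0,0],0.7],[[0,0,0],[0,0,0],0.8],[[0,0,0],[0,0,0],0.9],[[0,0,0],[0,0,0],1],[[0,0,0],[0,0,0],1],[[0,0,0],[0,0,0],1]]' 70
```

```text
clock: 12.12
position: [0.4737, -0.2565, 0.0517]
ee_rot: [-0.0, 0.959, -0.285, 0.0]
contact_force: [0.8, 1.4, 5.3]
width: 0.013
gripper_force: 68.7
```

```bash
python3 -m handwheel '[[[0,0,-2],[0,0,0],1],[[0,0,-4],[0,0,0],1],[[0,0,-7],[0,0,0],1],[[0,0,-10],[0,0,0],1],[[0,0,-13],[0,0,0],1],[[0,0,-16],[0,0,0],1],[[0,0,-16],[0,0,0],1],[[0,0,-16],[0,0,0],1],[[0,0,-16],[0,0,0],1],[[0,0,-16],[0,0,0],1],[[0,0,-13],[0,0,0],1],[[0,0,-10],[0,0,0],1],[[0,0,-6],[0,0,0],1],[[0,0,-3],[0,0,0],1],[[0,0,0],[0,0,0],1],[[0,0,0],[0,0,0],1]]'; python3 -c "
from h import *
c=np.array([.6563,.095])-.1425*np.array([.9553,.2957]);print(c)
go((c[0],c[1],0.2),107.2-180)
P=pose()[:2]
im=vision.get_image('wrist');cv2.imwrite('pics/w3.png',im)"
```

```text
clock: 14.12
position: [0.4733, -0.2564, 0.1988]
ee_rot: [-0.0, 0.959, -0.285, -0.0]
contact_force: [0.6, 0.5, -3.6]
width: 0.013
gripper_force: 68.2
[0.52016975 0.05286275]
shift mm [-129.5 -284.7   -1. ]
turn units [-0.    0.01 -8.38] for -73
turn units [1.000e-02 0.000e+00 2.162e+01] for 107
pos [ 0.4733 -0.2564  0.1988] q [-0.63  0.24  1.64 -0.    1.26  1.52] w 0.013 F [ 0.6  0.5 -3.6] gf 68.18868398666382 t 14.125
```

View pics/w3.png

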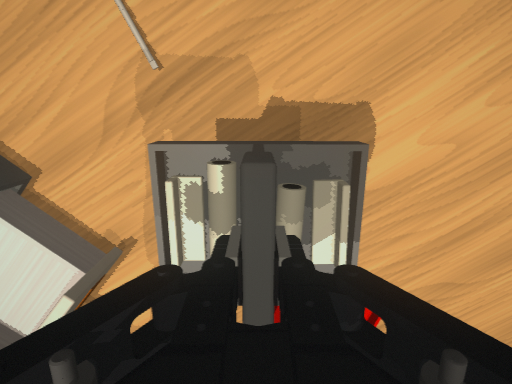

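The tray hangs level with all four parts inside, its far wall at row 143 (columns 150..367). Now I'll turn it −8.38 units gently.

```bash
python3 -m handwheel '[[[0,0,0],[0,0,-0.15],1],[[0,0,0],[0,0,-0.35],1],[[0,0,0],[0,0,-0.6],1],[[0,0,0],[0,0,-0.7],1],[[0,0,0],[0,0,-0.7],1],[[0,0,0],[0,0,-0.7],1],[[0,0,0],[0,0,-0.7],1],[[0,0,0],[0,0,-0.7],1],[[0,0,0],[0,0,-0.7],1],[[0,0,0],[0,0,-0.7],1],[[0,0,0],[0,0,-0.7],1],[[0,0,0],[0,0,-0.6],1],[[0,0,0],[0,0,-0.5],1],[[0,0,0],[0,0,-0.3],1],[[0,0,0],[0,0,-0.2],1],[[0,0,0],[0,0,-0.08],1],[[0,0,0],[0,0,0],1],[[0,0,0],[0,0,0],1]]'; python3 -c "
from h import *
p=vision.camera_params('wrist');K=np.array(p['intrinsics']);H=np.array(p['hand_eye'])
for u in((150,143),(367,143)):
    d=H[:3,:3]@np.linalg.inv(K)@np.array([*u,1.]);c=H[:3,3];print(c+d*((.0517-.020)-c[2])/d[2])
go((.5202,.0529,.2),107.2-180)"
```

```text
clock: 16.42
position: [0.4735, -0.2566, 0.1993]
ee_rot: [0.0, 0.989, 0.15, 0.0]
contact_force: [0.8, 0.4, -2.8]
width: 0.0133
gripper_force: 68.2
[ 0.04856658 -0.06227853  0.0317    ]
[0.04863015 0.06443972 0.0317    ]
shift mm [ 136.1 -281.8   -0.7]
turn units [0. 0. 0.] for -73
turn units [ -0.   0. -30.] for 107
pos [ 0.4735 -0.2566  0.1993] q [-0.63  0.24  1.64 -0.    1.26  0.64] w 0.0133 F [ 0.8  0.4 -2.8] gf 68.19146275520325 t 16.425
```

```bash
python3 -m handwheel '[[[2,-4,0],[0,0,0],1],[[5,-11,0],[0,0,0],1],[[8.5,-17,0],[0,0,0],1],[[10.6,-21.7,0],[0,0,0],1],[[10.6,-21.7,0],[0,0,0],1],[[10.6,-21.7,0],[0,0,0],1],[[10.6,-21.7,0],[0,0,0],1],[[10.6,-21.7,0],[0,0,0],1],[[10.6,-21.7,0],[0,0,0],1],[[10.6,-21.7,0],[0,0,0],1],[[10.6,-21.7,0],[0,0,0],1],[[10.6,-21.7,0],[0,0,0],1],[[10.6,-21.7,0],[0,0,0],1],[[8.5,-17,0],[0,0,0],1],[[5,-11,0],[0,0,0],1],[[2.5,-5,0],[0,0,0],1],[[0,0,0],[0,0,0],1],[[0,0,0],[0,0,0],1],[[0,0,0],[0,0,0],1]]'; python3 -c "
from h import *
go((.5215,.0533,.071),107.2-180)
P=pose()[:2]
im=vision.get_image('wrist')
c=np.array([.6563,.095]);a=np.radians(17.2);x=np.array([np.cos(a),np.sin(a)]);y=np.array([-x[1],x[0]])
for a,b,z in((-80,105,120),(-80,-105,120),(-80,80,59),(-80,-80,59),(-92-125,103,114),(-92-125,-103,114)):
    u=proj_wrist(np.r_[c+x*a/1000+y*b/1000,z/1000],P);cv2.circle(im,tuple(int(v) for v in u.round()),2,(0,0,255),-1)
cv2.imwrite('pics/w4.png',im)"
```

```text
clock: 18.8
position: [0.5214, 0.0529, 0.1992]
ee_rot: [0.0, 0.989, 0.149, -0.0]
contact_force: [0.8, 0.0, -3.9]
width: 0.013
gripper_force: 68.3
shift mm [  0.2  -0.4 128.2]
turn units [ 0.    0.   -0.01] for -73
turn units [ 0.   -0.   29.99] for 107
pos [0.5214 0.0529 0.1992] q [-0.03  0.22  1.66 -0.    1.26  1.24] w 0.013 F [ 0.8  0.  -3.9] gf 68.31677198410034 t 18.8
```

View pics/w4.png

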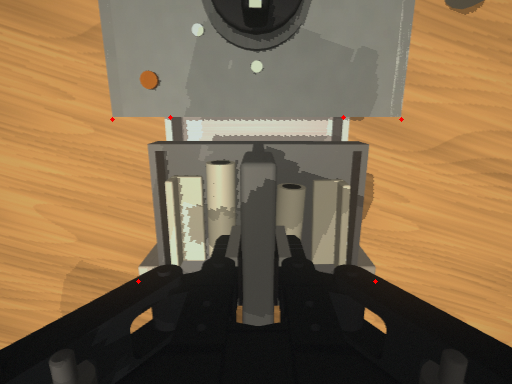

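The view shows the tray centred over the open drawer, with cabinet and drawer edges within about 2 px of the predictions. Now a slow descent, with the last millimetres slowest.

```bash
python3 -m handwheel '[[[0,0.5,3],[0,0,0],1],[[0,0,7],[0,0,0],1],[[0,0,11],[0,0,0],1],[[0,0,14],[0,0,0],1],[[0,0,14],[0,0,0],1],[[0,0,14],[0,0,0],1],[[0,0,14],[0,0,0],1],[[0,0,13],[0,0,0],1],[[0,0,10],[0,0,0],1],[[0,0,8],[0,0,0],1],[[0,0,6],[0,0,0],1],[[0,0,4],[0,0,0],1],[[0,0,2],[0,0,0],1],[[0,0,2],[0,0,0],1],[[0,0,1],[0,0,0],1],[[0,0,0],[0,0,0],1],[[0,0,0],[0,0,0],1]]'
```

```text
clock: 20.98
position: [0.5217, 0.053, 0.0764]
ee_rot: [0.0, 0.989, 0.15, 0.0]
contact_force: [-0.5, 0.8, -3.7]
width: 0.0133
gripper_force: 68.3
```

```bash
python3 -m handwheel '[[[0,0,1],[0,0,0],1],[[0,0,1],[0,0,0],1],[[0,0,1],[0,0,0],1],[[0,0,1],[0,0,0],1],[[0,0,0.7],[0,0,0],1],[[0,0,0],[0,0,0],1],[[0,0,0],[0,0,0],1]]'
```

```text
clock: 21.85
position: [0.5215, 0.053, 0.0717]
ee_rot: [0.0, 0.989, 0.15, -0.0]
contact_force: [-0.5, -1.0, -1.5]
width: 0.0131
gripper_force: 68.7
```

```bash
python3 -m handwheel '[[[0,0,0.5],[0,0,0],1],[[0,0,0],[0,0,0],1],[[0,0,0],[0,0,0],0.5],[[0,0,0],[0,0,0],0],[[0,0,0],[0,0,0],-0.5],[[0,0,0],[0,0,0],-0.5],[[0,0,0],[0,0,0],-0.5],[[0,0,0],[0,0,0],-0.5]]'; python3 -c "
from h import *
im=vision.get_image('wrist');cv2.imwrite('pics/w5.png',im)
go(None)"
```

```text
clock: 22.85
position: [0.5216, 0.053, 0.0711]
ee_rot: [0.0, 0.989, 0.15, 0.0]
contact_force: [-0.9, 0.7, 0.7]
width: 0.0642
gripper_force: 0.0
pos [0.5216 0.053  0.0711] q [-0.03  0.34  1.85 -0.    0.95  1.24] w 0.0639 F [ 0.3  0.3 -0.7] gf 0.0 t 22.9
```

View pics/w5.png

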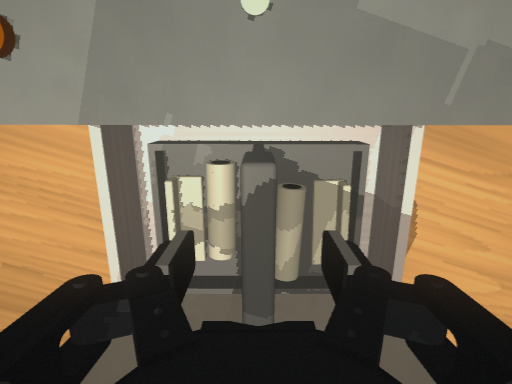

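The tray stands flat and centred in the drawer, fingers clear of the rib and all parts inside. Next: lift off, regrip the fin and push the drawer shut.

```bash
python3 -m handwheel '[[[0,0,-3],[0,0,0],-0.5],[[0,0,-12],[0,0,0],-0.5],[[0,0,-20],[0,0,0],-0.5],[[0,0,-30],[0,0,0],-0.7],[[0,0,-30],[0,0,0],-1],[[0,0,-15],[0,0,0],-1],[[-15,0,-5],[0,0,0],-1],[[-30,0,0],[0,0,0],-1],[[-30,0,0],[0,0,0],-1],[[-17,0,0],[0,0,0],-1],[[-8,0,0],[0,0,0],-1],[[0,0,0],[0,0,0],-1],[[0,0,0],[0,0,0],-1]]'; python3 -c "
from h import *
go((0.4257,0.0244,0.0775),107.2-180)"
```

```text
clock: 24.52
position: [0.427, 0.0235, 0.1862]
ee_rot: [0.0, 0.989, 0.15, 0.0]
contact_force: [1.3, 0.7, -0.3]
width: 0.0853
gripper_force: 0.0
shift mm [ -1.1  -1.3 108.7]
turn units [ 0.   -0.01  0.  ] for -73
turn units [ 1.e-02  0.e+00 -3.e+01] for 107
pos [0.427  0.0235 0.1862] q [-0.11  0.09  1.87  0.    1.19  1.16] w 0.0853 F [ 1.3  0.7 -0.3] gf 0.0 t 24.525
```

```bash
python3 -m handwheel '[[[-1.1,-1.3,15],[0,0,0],-1],[[0,0,30],[0,0,0],-1],[[0,0,30],[0,0,0],-1],[[0,0,23],[0,0,0],-1],[[0,0,10.5],[0,0,0],-1],[[0,0,0],[0,0,0],-1],[[0,0,0],[0,0,0],1],[[0,0,0],[0,0,0],1],[[0,0,0],[0,0,0],1],[[0,0,0],[0,0,0],1],[[0,0,0],[0,0,0],1],[[0,0,0],[0,0,0],1],[[0,0,0],[0,0,0],1]]' 50
```

```text
clock: 26.15
position: [0.4249, 0.0242, 0.078]
ee_rot: [0.0, 0.989, 0.15, 0.0]
contact_force: [-0.7, -1.4, 5.4]
width: 0.0132
gripper_force: 50.0
```

```bash
python3 -m handwheel '[[[2,0,0],[0,0,0],1],[[5,0,0],[0,0,0],1],[[9,0,0],[0,0,0],1],[[12,0,0],[0,0,0],1],[[12,0,0],[0,0,0],1],[[12,0,0],[0,0,0],1],[[12,0,0],[0,0,0],1],[[12,0,0],[0,0,0],1],[[12,0,0],[0,0,0],1],[[11,0,0],[0,0,0],1],[[9,0,0],[0,0,0],1],[[7,0,0],[0,0,0],1],[[4,0,0],[0,0,0],1],[[3,0,0],[0,0,0],1],[[1.5,0,0],[0,0,0],1],[[0.5,0,0],[0,0,0],1],[[0,0,0],[0,0,0],1],[[0,0,0],[0,0,0],1]]'; python3 -c "
from h import *
go((0.5444,0.061,0.0769),107.2-180)"
```

```text
clock: 28.4
position: [0.5431, 0.0607, 0.078]
ee_rot: [0.0, 0.989, 0.15, 0.0]
contact_force: [-0.7, -2.1, 5.5]
width: 0.0134
gripper_force: 50.0
shift mm [1.3 0.1 1.1]
turn units [ 0.01 -0.    0.  ] for -73
turn units [ 0.e+00  1.e-02 -3.e+01] for 107
pos [0.5431 0.0607 0.078 ] q [-0.02  0.36  1.79 -0.    0.99  1.26] w 0.0134 F [-0.7 -2.1  5.5] gf 49.97425854206085 t 28.4
```

```bash
python3 -m handwheel '[[[1,0,0],[0,0,0],1],[[1,0,0],[0,0,0],1],[[1,0,0],[0,0,0],1],[[0,0,0],[0,0,0],1],[[0,0,0],[0,0,0],1]]'
```

```text
clock: 29.02
position: [0.5439, 0.0609, 0.078]
ee_rot: [0.001, 0.989, 0.15, -0.002]
contact_force: [-5.6, -3.5, 8.3]
width: 0.0134
gripper_force: 50.5
```

The drawer is against its stop: the force rises and it doesn't move further. Release, lift, and move to the selector.

```bash
python3 -m handwheel '[[[-2,0,0],[0,0,0],1],[[0,0,0],[0,0,0],0],[[0,0,0],[0,0,0],-1],[[0,0,0],[0,0,0],-1],[[0,0,0],[0,0,0],-1],[[0,0,-20],[0,0,0],-1],[[0,0,-40],[0,0,0],-1],[[0,0,-45],[0,0,0],-1],[[0,0,-45],[0,0,0],-1],[[0,0,-30],[0,0,0],-1],[[10,0,0],[0,0,0],-1],[[20,0,0],[0,0,0],-1],[[20,0,0],[0,0,0],-1],[[10,0,0],[0,0,0],-1],[[0,0,0],[0,0,0],-1],[[0,0,0],[0,0,0],-1]]'; python3 -c "
from h import *
go((0.6563,0.095,0.154),107.2-180)
P=pose()[:2]
im=vision.get_image('wrist')
c=np.array([.6563,.095]);a=np.radians(17.2);x=np.array([np.cos(a),np.sin(a)]);y=np.array([-x[1],x[0]])
for a,b,z in((-80,105,120),(-80,-105,120),(-28,7,178),(-28,-7,178),(28,7,178),(28,-7,178),(-92,103,114),(-92,-103,114)):
    u=proj_wrist(np.r_[c+x*a/1000+y*b/1000,z/1000],P);cv2.circle(im,tuple(int(v) for v in u.round()),2,(0,0,255),-1)
cv2.imwrite('pics/w6.png',im)"
```

```text
clock: 31.02
position: [0.6006, 0.079, 0.2571]
ee_rot: [0.0, 0.989, 0.15, -0.001]
contact_force: [0.0, 0.1, 1.2]
width: 0.0856
gripper_force: 0.0
shift mm [ 58.1   1.2 103. ]
turn units [-0.    0.01  0.  ] for -73
turn units [-2.e-02 -0.e+00 -3.e+01] for 107
pos [0.6006 0.079  0.2571] q [ 0.02  0.31  1.39 -0.    1.44  1.29] w 0.0856 F [0.  0.1 1.2] gf 0.0 t 31.025
```

View pics/w6.png

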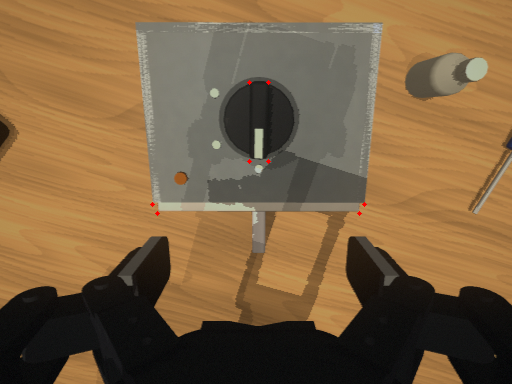

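The bar lies exactly where predicted (cols 250..268, rows 82..161), the line points at off (258,168), the first dot is at (216,145), and the drawer is shut. Move over the bar, descend and grip.

```bash
python3 -m handwheel '[[[10,1.2,0],[0,0,0],-1],[[20,0,0],[0,0,0],-1],[[20,0,0],[0,0,0],-1],[[8,0,5],[0,0,0],-1],[[0,0,25],[0,0,0],-1],[[0,0,30],[0,0,0],-1],[[0,0,25],[0,0,0],-1],[[0,0,14],[0,0,0],-1],[[0,0,6],[0,0,0],-1],[[0,0,0],[0,0,0],-1],[[0,0,0],[0,0,0],-1],[[0,0,0],[0,0,0],1],[[0,0,0],[0,0,0],1],[[0,0,0],[0,0,0],1],[[0,0,0],[0,0,0],1],[[0,0,0],[0,0,0],1],[[0,0,0],[0,0,0],1]]' 60; python3 -c "
from h import *
go((0.6563,0.095,0.152),107.2-180)"
```

```text
clock: 33.2
position: [0.6569, 0.0955, 0.1528]
ee_rot: [-0.0, 0.989, 0.15, -0.0]
contact_force: [-1.8, 1.7, 1.8]
width: 0.0126
gripper_force: 61.2
shift mm [-0.7  0.3  0.8]
turn units [-0.01  0.    0.  ] for -73
turn units [-0.e+00 -1.e-02 -3.e+01] for 107
pos [0.6569 0.0955 0.1528] q [0.04 0.46 1.42 0.   1.26 1.31] w 0.0126 F [-1.8  1.7  1.8] gf 61.22019052505493 t 33.2
```

```bash
python3 -m handwheel '[[[0,0,2],[0,0,0],1],[[0,0,2],[0,0,0],1],[[0,0,2],[0,0,0],1],[[0,0,1.5],[0,0,0],1],[[0,0,0],[0,0,0],1],[[0,0,0],[0,0,0],1]]'
```

```text
clock: 33.95
position: [0.6569, 0.0955, 0.1459]
ee_rot: [-0.0, 0.989, 0.15, 0.0]
contact_force: [-3.3, 3.8, 7.1]
width: 0.0128
gripper_force: 62.0
```

```bash
python3 -m handwheel '[[[0,0,0],[0,0,0.3],1],[[0,0,0],[0,0,0.7],1],[[0,0,0],[0,0,0.8],1],[[0,0,0],[0,0,0.8],1],[[0,0,0],[0,0,0.8],1],[[0,0,0],[0,0,0.8],1],[[0,0,0],[0,0,0.8],1],[[0,0,0],[0,0,0.8],1],[[0,0,0],[0,0,0.8],1],[[0,0,0],[0,0,0.8],1],[[0,0,0],[0,0,0.8],1],[[0,0,0],[0,0,0.7],1],[[0,0,0],[0,0,0.6],1],[[0,0,0],[0,0,0.3],1],[[0,0,0],[0,0,0],1],[[0,0,0],[0,0,0],1]]'; python3 -c "
from h import *
go(None,47.2-180)
print(readout.get_state()['moment'])"
```

```text
clock: 35.95
position: [0.6569, 0.096, 0.1459]
ee_rot: [-0.001, 0.935, -0.355, -0.0]
contact_force: [-3.6, 3.4, 7.2]
width: 0.013
gripper_force: 62.0
turn units [-0.01  0.01  0.2 ] for -133
turn units [-1.00e-02 -2.00e-02 -2.98e+01] for 47
pos [0.6569 0.096  0.1459] q [0.04 0.46 1.43 0.   1.25 2.34] w 0.013 F [-3.6  3.4  7.2] gf 61.95966839790344 t 35.95
[ 0.66148986  0.57686126 -0.04338384]
```

```bash
python3 -m handwheel '[[[0,0,0],[0,0,0.2],1],[[0,0,-2],[0,0,0],1],[[0,0,-2],[0,0,0],1],[[0,0,-2],[0,0,0],1],[[0,0,-1],[0,0,0],1],[[0,0,0],[0,0,0],1],[[0,0,0],[0,0,0],0],[[0,0,0],[0,0,0],-1],[[0,0,0],[0,0,0],-1],[[0,0,0],[0,0,0],-1],[[0,0,-10],[0,0,0],-1],[[0,0,-25],[0,0,0],-1],[[0,0,-35],[0,0,0],-1],[[0,0,-30],[0,0,0],-1],[[-40,0,-10],[0,0,0],-1],[[-40,0,0],[0,0,0],-1],[[0,0,0],[0,0,0],-1],[[0,0,0],[0,0,0],-1]]'; python3 -c "
from h import *
P=pose()[:2]
im=vision.get_image('wrist')
c=np.array([.6563,.095]);a=np.radians(17.2-60);x=np.array([np.cos(a),np.sin(a)]);y=np.array([-x[1],x[0]])
for a,b,z in((-28,7,178),(-28,-7,178),(28,7,178),(28,-7,178)):
    u=proj_wrist(np.r_[c+x*a/1000+y*b/1000,z/1000],P);cv2.circle(im,tuple(int(v) for v in u.round()),2,(0,0,255),-1)
cv2.imwrite('pics/w7.png',im);go(None)"
```

```text
clock: 38.2
position: [0.5989, 0.1492, 0.2628]
ee_rot: [-0.0, 0.931, -0.365, 0.001]
contact_force: [-0.8, 0.8, -0.4]
width: 0.0857
gripper_force: 0.0
pos [0.5991 0.1489 0.2624] q [ 0.13  0.33  1.36 -0.    1.46  2.45] w 0.0857 F [-0.3 -0.4  0. ] gf 0.0 t 38.25
```

View pics/w7.png

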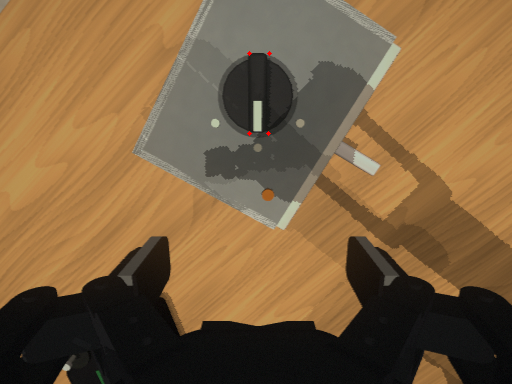

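The bar matches the predicted 60° "up" outline, with its line on the middle dot (258,148). The drawer is shut and the robot is clear, so I'll hand in.

```bash
python3 -c "
from rig import manip
print(manip.sign_off())"
```

```text
the job is handed in; nothing more can be done
None
```

The job is handed in at about 38 s, with no verdict returned: the tray was set down flat in the drawer with all four parts in it, the drawer was pushed to its stop, and the last wrist picture shows the selector up at the first position.

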